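Find the release groove and open the centrifuge

TASK

Open the round micro-centrifuge on the black mat, using closed fingers as a fingertip and gripping nothing: feel along its grey rim, on the side towards you, for the hidden release groove, and press the key at the bottom of the groove down until the lid springs up. Then push the lid over past upright, so that it lies right back on its stop and stays there. Use a light touch, force nothing, and leave everything else on the bench where it is.

Things in the scene. Friction and masses are not known exactly. Their poses are not given: they have to be found in the camera images.
- mat: Round black rubber mat, 220 mm across, 4 mm thick, on the bench; origin at the centre of its underside, z up. A round micro-centrifuge, fixed, stands exactly in its middle: a white drum with a grey rim, 210 mm across, its axis the mat's axis. The centrifuge is turned about that axis by an unknown angle, which the mat does not show
- rim_centre (a point): Point on the centrifuge's axis level with the top of its rim, 104 mm above the bench. The rim is a flat level grey ring, radius 67 to 105 mm. Inside it, out to radius 66 mm, lies the round grey lid with a clear window, its top 4 mm above the rim. The rim is unbroken but for the groove and, exactly opposite the groove, two hinge knuckles 8 mm high
- rim_front (a point): Point of the rim's outer top edge in the mat's -x direction (towards the robot). The hidden groove is a gap in the rim, of the same grey, its middle from 49 degrees on the +y side to 20 degrees on the -y side of this point, seen from the axis. It runs from radius 79 mm to the outside, where it is open: 34 mm wide along the rim at radius 85 mm, 41 at 105; walls upright
- release_key (a joint): Release key that fills the bottom of the groove: a flat grey plate, radius 80 to 103 mm, 29 mm wide along the rim, its top 6 mm below the rim's top. It presses straight down; value = depth in m, 0 at rest, 0.006 fully down. Sprung: about 2 N to start, 6 N fully down, returns by itself. Pressed beyond about 0.004 it frees the lid
- lid (a joint): Lid, a disc 132 mm across, 10 mm thick (upper side: lid_outer_face). Its level hinge line is 76 mm from the axis, opposite the groove, 108 mm above the bench. Value = opening in rad: 0 shut and locked; when freed a sprung arm lifts it within a second to 1.25, free edge 135 mm above the hinge line. Past about 1.65 it falls back to its stop at 1.9; pushed less far it returns to 1.25. Needs under 3 N
- forceps: pair of steel forceps, 133 mm long, lying flat; loose, to be left alone; origin at the centre of its underside
- marker_1: felt marker, 133 mm long, 12 mm thick, lying flat; loose, to be left alone; origin at the centre of its underside
- beaker_100: small glass beaker, 57 mm across, 68 mm tall; loose, to be left alone; origin at the centre of its underside
- specimen_cup_1: specimen cup with screw lid, 64 mm across, 71 mm tall; loose, to be left alone; origin at the centre of its underside
- control_vial_1: small brown vial, 25 mm across, 48 mm tall; loose, to be left alone; origin at the centre of its underside
- control_vial_2: small brown vial, 25 mm across, 48 mm tall; loose, to be left alone; origin at the centre of its underside

How it is judged:
By the outcome, as a careful person would: the job done as asked, in the order asked, and still so for the second after the job is handed in, with the robot touching nothing.
It also fails if it takes over 67 s, if anything falls off the work surface, if the arm or the gripper's body presses on something with over 40 N, if the wrist force passes 120 N, or if a joint passes its speed limit or range.

ROBOT

A 6-joint arm with a two-finger parallel gripper is mounted at the origin on a cart in front of the work surface, level with it; the furniture and walls round the work are solid. World frame = base frame: x ahead of the robot, y to its left, z up, the work surface at z = 0. Lengths are in mm, angles in degrees, forces in N, time in s.
With the tool pointing down it reaches from about 350 to 850 mm from the base axis. Payload 8.1 kg.
Tool frame: the origin (TCP) lies between the finger pads; the fingertips stand 22 mm ahead of it and the grasp point (between the pads) lies 3 mm ahead of it; z points along the fingers, y is the direction in which the jaws open and shut (so a half turn about z gives the same grasp; the last joint's range is limited). The gripper opens to 85 mm and grips with 20 to 120 N. Pads are 22 mm wide; open, the fingers measure 114 mm over their backs; the gripper's body (76 mm by 85 mm) begins 54 mm behind the grasp point. The pads swing forward as they close: fully open they stand 13 mm farther back than shut.
Start: joints at [-71.299, 7.471, 85.268, -0, 87.261, -4.893], TCP at [240.176, -549.837, 253.292] pointing down, gripper open.
Joint ranges: [-169.43, 169.43], [-51.17, 129.36], [1.28, 143.12], [-76.62, 256.62], [0, 156.53], [-152.29, 152.29]. Speed limits (degrees/s): [136.94, 136.94, 159.86, 180, 180, 180].

INTERFACE

Orientations are given as [roll, pitch, yaw] about the fixed x, y, z axes, in that order (R = Rz(yaw) Ry(pitch) Rx(roll)).
In Python, from bench import r gives the robot as it stands.
- The arm moves only by the tool drive_tool, never from a script. Its argument "moves" is a list of rows, each a list of 2 entries, a list of its own where there are three numbers: the shift along the world's x, y, z in mm, then the turn about the world's z in degrees. A call has exactly 8 rows; each row is the pose to reach, as a shift and turn from the pose commanded when the call began; what a row does not reach only later rows make up. A row lasts 1/12 s, in which the tool goes at most 41.7 mm and 7.16 degrees, less where a joint would pass 70% of its speed; a pose out of reach is approached as far as the arm can. A call with a gripper value outside its range is refused whole. "fingers" is the finger opening in mm, from 0 to 85.4, set as the call begins (left out, the last holds). The fingers move at their own pace and stop on an object; "squeeze" is the grip in N (left out, the last holds). Time passes only in rows, so rows that repeat a pose let the fingers close, or fill a call up. It gives the time, the measured TCP pose, the force and the opening at its end, in the units of the state.
- r.sense(): the state, without advancing time (a new reading comes with each control period).
- r.snapshot(name): name is "side" or "top"; returns a dict with "pixels" (480x640x3 uint8, red, green, blue), "camera_matrix" (3x3 intrinsics, pixels), "xyz" and "orientation" of the camera in the world. Camera axes: x right, y down, z forward; pixel columns grow to the right and rows downward; lengths in mm; the calibration is good to about 2 mm. A picture is of the moment at which its call begins. There is no depth.
- r.hand_in(): hands the job in, once; it reports no verdict.
The state is a dict: "time": time; "joint_pos": joint angles; "qd": joint speeds; "joint_efforts": joint torques, N m; "tool_pos": TCP position; "tcp_rot": TCP orientation; "ft_force": force on the tool from outside, world axes, zero at the start; "wrist_torque": the same for the moment, N m; "finger_gap": finger opening in mm.
Only numpy, scipy, OpenCV 4.12 (cv2) and the standard library are available. Lean on these libraries where they do the work, as an engineer would, in place of code of your own. Each camera call takes 0.05 s, during which the arm holds its last target.

## Working session

There is one attempt and no reset: what is moved stays moved. The work goes in short steps, Python scripts to look and compute and a tool call to move; the robot and the scene stay as the last step left them, time stands still between calls to the robot, and variables do not carry over. Pictures are saved under pics/ and viewed, and the job is handed in when it is done.

Besides the shell and the picture viewer there is one more tool, called as name(argument=value, ...) on one line, values as JSON. drive_tool: Moves the arm, as the interface text tells. Its arguments: {"type":"object","properties":{"moves":{"type":"array","items":{"type":"array"}},"fingers":{"type":"number"},"squeeze":{"type":"number"}},"required":["moves"]}

```bash
mkdir -p pics
python3 - <<'E'
from bench import r
import cv2
s=r.sense();print(s)
for n in("side","top"):
    d=r.snapshot(n);cv2.imwrite(f"pics/{n}0.png",d["pixels"][:,:,::-1]);print(n,d["camera_matrix"],d["xyz"],d["orientation"])
E
```

```text
{'time': 0.0, 'joint_pos': array([-7.12989096e+01,  7.51718396e+00,  8.53283870e+01, -7.70091745e-04,
        8.72603504e+01, -4.89295190e+00]), 'qd': array([ 0.08441026, -0.03794392, -0.02362485, -0.02191446,  0.05300187,
        0.02162205]), 'joint_efforts': array([-1.70330532e-03, -5.69405758e+01, -5.00548339e+01, -5.14313961e-04,
        1.48545729e-02,  1.05794149e-05]), 'tool_pos': array([ 240.00950522, -549.36234701,  252.23129093]), 'tcp_rot': array([-1.79894399e+02, -8.26815231e-03,  2.35940722e+01]), 'ft_force': array([-0.71651361,  0.14092694, -1.09034604]), 'wrist_torque': array([0.03048573, 0.02234838, 0.07016692]), 'finger_gap': 85.2476166068535}
side [[473.72691226   0.         311.02163615]
 [  0.         473.72691226 246.59838744]
 [  0.           0.           1.        ]] [267.34510843 408.27921214 663.90599859] [-128.72837616    0.9515093  -157.30102563]
top [[486.68614104   0.         320.78413957]
 [  0.         486.68614104 241.58680899]
 [  0.           0.           1.        ]] [ 440.27722223 -272.3907528   923.07797348] [-172.58344832    1.40741     -88.3604251 ]
```

View pics/side0.png

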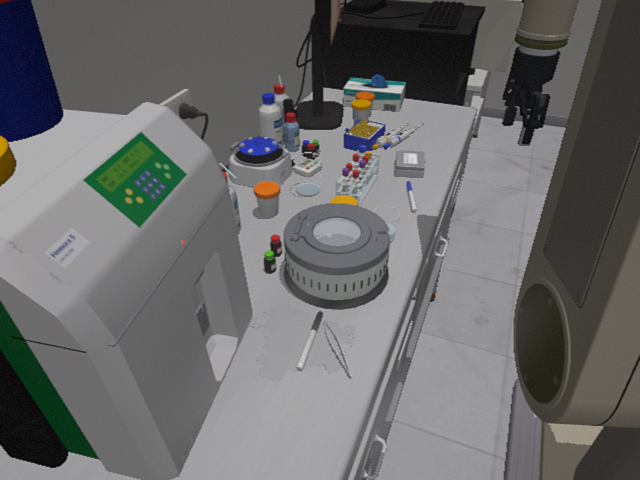

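View pics/top0.png

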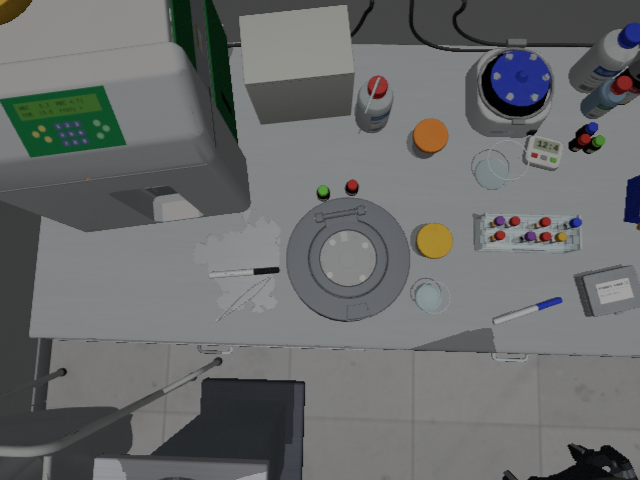

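The side view shows the centrifuge at about (337,250). In the top view it is at (348,258), with the hinge knuckles at about (320,216) and (360,211) and a faint groove near (357,310). I'll zoom in and measure.

```bash
cat > h.py <<'E'
import numpy as np,cv2
from scipy.spatial.transform import Rotation as R
def ray(d,u,v):
    K=d["camera_matrix"];c=np.linalg.solve(K,[u,v,1.]);return R.from_euler('xyz',d["orientation"],degrees=True).as_matrix()@c
def onz(d,u,v,z):
    w=ray(d,u,v);p=np.array(d["xyz"]);return p+w*(z-p[2])/w[2]
def proj(d,P):
    M=R.from_euler('xyz',d["orientation"],degrees=True).as_matrix();q=d["camera_matrix"]@(M.T@(np.array(P)-d["xyz"]));return q[:2]/q[2]
E
python3 - <<'E'
from bench import r
from h import *
d=r.snapshot("top");im=d["pixels"][:,:,::-1]
c=cv2.resize(im[190:330,275:425],None,fx=5,fy=5,interpolation=cv2.INTER_CUBIC)
c=cv2.convertScaleAbs(c,alpha=1.8);cv2.imwrite("pics/topz.png",c[:600])
e=cv2.resize(im[230:330,275:425],None,fx=5,fy=5,interpolation=cv2.INTER_CUBIC);cv2.imwrite("pics/topz2.png",cv2.convertScaleAbs(e,alpha=1.8))
s=r.snapshot("side");cv2.imwrite("pics/sidez.png",cv2.convertScaleAbs(cv2.resize(s["pixels"][190:310,270:410,::-1],None,fx=5,fy=5,interpolation=cv2.INTER_CUBIC),alpha=1.6))
for (u,v) in [(320,216),(360,211),(348,258),(357,310),(287,258),(410,258),(348,197),(348,321)]: print(u,v,onz(d,u,v,104).round(1))
print(onz(s,337,232,104))
E
```

```text
320 216 [ 590.4 -246.6  104. ]
360 211 [ 600.7 -314.7  104. ]
348 258 [ 519.6 -296.   104. ]
357 310 [ 433.1 -312.8  104. ]
287 258 [ 516.8 -192.8  104. ]
410 258 [ 522.3 -400.1  104. ]
348 197 [ 624.6 -293.7  104. ]
348 321 [ 414.6 -298.2  104. ]
[ 515.60848776 -293.24405445  104.        ]
```

View pics/topz2.png

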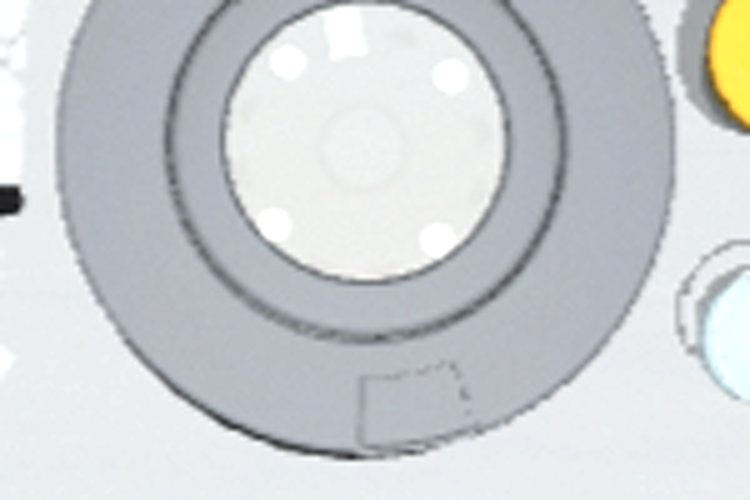

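View pics/topz.png

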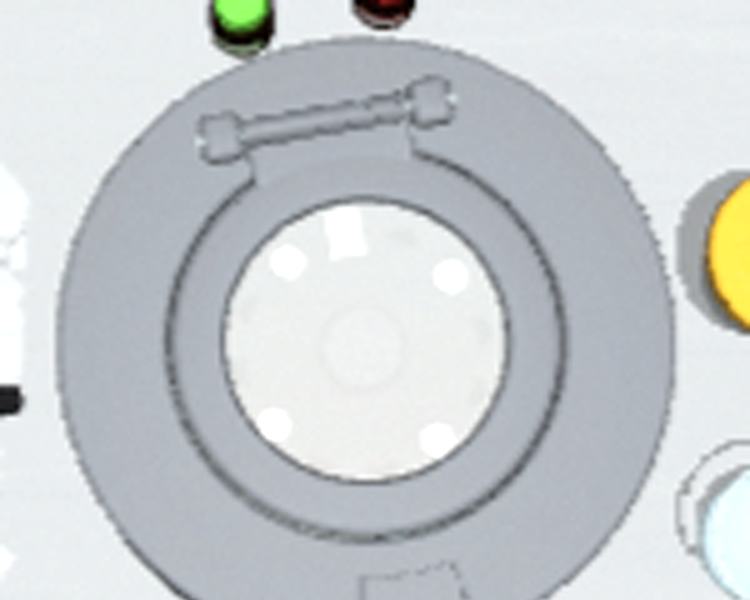

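View pics/sidez.png

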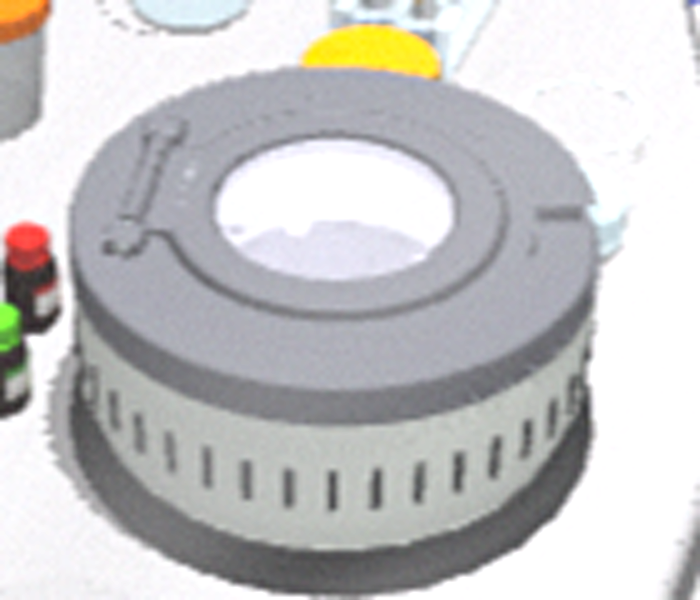

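Run:
```python
from bench import r
from h import *
d=r.snapshot("top");s=r.snapshot("side")
f=lambda x,y,z,v0:onz(d,275+x/5-.4,v0+y/5-.4,z)
# rim outline points (topz: v0=190), fit circle
P=np.array([f(x,y,104,190)[:2] for x,y in [(57,340),(100,190),(175,105),(260,57),(360,38),(470,55),(570,120),(640,210),(675,330),(655,440),(600,540),(85,450)]])
A=np.c_[2*P,np.ones(len(P))];q=np.linalg.lstsq(A,(P**2).sum(1),rcond=None)[0];print("fit",q[:2],np.sqrt(q[2]+q[0]**2+q[1]**2))
c=q[:2]
k=[f(222,137,110,190),f(433,101,110,190)];print(k);m=(k[0]+k[1])[:2]/2-c
print("hinge r",np.linalg.norm(m),np.degrees(np.arctan2(m[1],m[0])), "perp", np.degrees(np.arctan2(*(k[0]-k[1])[:2][::-1]))-90)
for x,y in [(360,378),(455,362),(470,432),(365,448)]:
    for z in(98,104):
        p=f(x,y,z,230)[:2]-c;print(x,y,z,np.linalg.norm(p).round(1),np.degrees(np.arctan2(p[1],p[0])).round(1))
# side: rim outline left 70..595 etc at z=104
for (x,y) in[(70,220),(597,240),(330,68)]:
    p=onz(s,270+x/5-.4,190+y/5-.4,104)[:2]-c;print(p,np.linalg.norm(p))
for (x,y) in[(540,213),(582,213),(532,250)]:
    p=onz(s,270+x/5-.4,190+y/5-.4,104)[:2]-c;print('side groove',np.linalg.norm(p),np.degrees(np.arctan2(p[1],p[0])))
```

```text
fit [ 521.15388752 -295.36917152] 103.10481494579803
[array([ 587.50411331, -245.16291878,  110.        ]), array([ 601.62496647, -316.3889201 ,  110.        ])]
hinge r 74.84709004188407 11.24321688636516 perp 11.213719900883078
360 378 98 80.6 -179.9
360 378 104 80.7 180.0
455 362 98 80.9 -156.8
455 362 104 80.8 -157.1
470 432 98 104.4 -159.1
470 432 104 104.1 -159.3
365 448 98 103.8 -178.7
365 448 104 103.7 -178.8
[89.93960243 45.20966924] 100.6630333269686
[-104.9031753   -17.62008129] 106.37266309116433
[ 32.51648825 -92.44104356] 97.99320661808495
side groove 83.83582049250522 -161.74804761376862
side groove 100.18211884423401 -161.22811387764241
side groove 83.50792371170031 -178.3207151842711
```

The circle fit gives a centre of about (521,-295) and a radius of 103 mm (105 expected). The hinge lies at azimuth 11.2°, and the groove corners average -168.6°, exactly opposite, so the two agree. The key should be pressed near (422,-315), with the jaws along the radius (yaw 101°).

drive_tool(moves=[[[20,25,0],7],[[45,58,0],14],[[70,91,0],21],[[95,124,0],28],[[120,157,0],35],[[145,188,0],42],[[165,215,0],49],[[181,235,0],56]], fingers=0, squeeze=20)

```text
time: 0.97
tool_pos: [422.5, -312.3, 253.4]
tcp_rot: [180.0, -0.0, 80.0]
ft_force: [-0.2, -0.1, 0.1]
finger_gap: -0.3
```

drive_tool(moves=[[[0,0,-10],7],[[0,0,-30],14],[[0,0,-50],21],[[0,0,-70],21.6],[[0,0,-85],21.6],[[0,0,-95],21.6],[[0,0,-100],21.6],[[0,0,-100],21.6]])

```text
time: 1.63
tool_pos: [420.7, -314.4, 152.2]
tcp_rot: [-179.9, -0.1, 101.2]
ft_force: [0.1, 0.4, -1.0]
finger_gap: 0.2
```

Run:
```python
from bench import r
from h import *
s=r.sense();print(s["tool_pos"],s["tcp_rot"],s["ft_force"],s["finger_gap"])
for n,b in(("top",(180,340,265,435)),("side",(120,320,250,450))):
    d=r.snapshot(n);p=s["tool_pos"];print(n,proj(d,p-[0,0,22]))
    cv2.imwrite(f"pics/{n}1.png",cv2.convertScaleAbs(cv2.resize(d["pixels"][b[0]:b[1],b[2]:b[3],::-1],None,fx=3,fy=3,interpolation=cv2.INTER_CUBIC),alpha=1.6))
```

```text
[ 420.65965998 -314.39122643  152.20639487] [-1.79933936e+02 -9.06050603e-02  1.01183491e+02] [ 0.12802256  0.43320118 -1.03542039] 0.19734063919739867
top [358.66087081 317.99554578]
side [388.1284774  225.72070237]
```

View pics/side1.png

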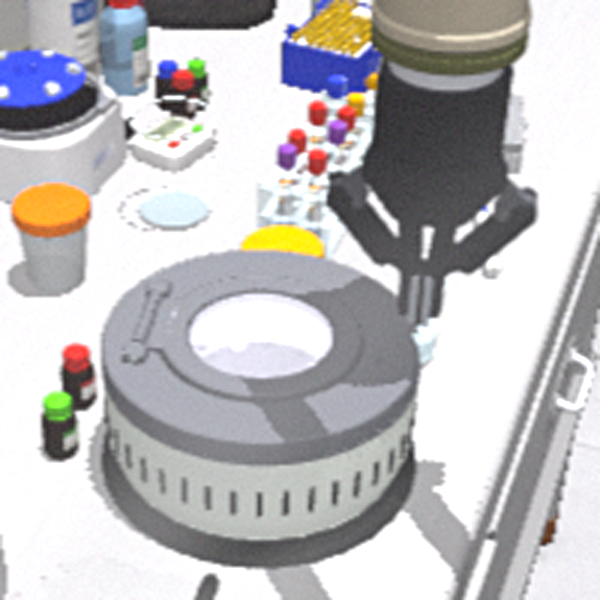

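View pics/top1.png

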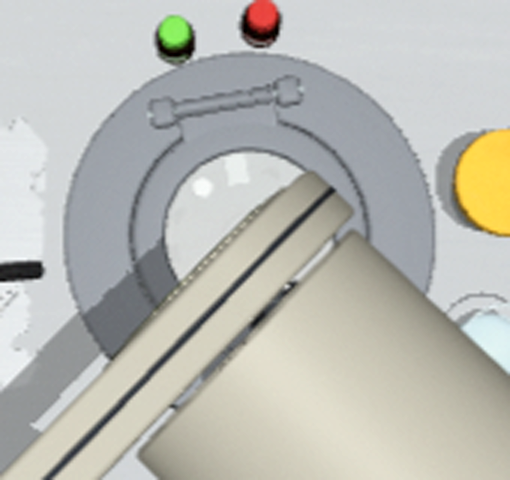

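The top view is blocked by the arm. The side view shows that the closed-finger linkage elbows stick out about 60 mm in the jaw direction, where they would be in the way of the rising lid. I'll turn the jaws tangential instead. That leaves less width clearance, so I'll refine the centre from both saved views first.

Run:
```python
from bench import r
from h import *
from scipy.optimize import least_squares
from scipy.ndimage import map_coordinates
D={n:r.snapshot(n) for n in("top","side")}
for n,d in D.items():
    g=cv2.imread(f"pics/{n}0.png",0).astype(float)
    c=np.array([521.,-295.])
    for it in range(3):
        P=[];rr=np.arange(97,113,.25)
        for a in range(0,360,4):
            if n=="top" and (-150<(a+180)%360-180<-80 and False): continue
            uv=np.array([proj(d,[c[0]+x*np.cos(np.radians(a)),c[1]+x*np.sin(np.radians(a)),104]) for x in rr])
            I=cv2.GaussianBlur(map_coordinates(g,[uv[:,1],uv[:,0]],order=1)[None],(1,5),0)[0]
            G=np.abs(np.gradient(I));k=G[2:-2].argmax()+2
            if G[k]>1: P.append([a,c[0]+rr[k]*np.cos(np.radians(a)),c[1]+rr[k]*np.sin(np.radians(a))])
        P=np.array(P)
        s=least_squares(lambda q:np.hypot(P[:,1]-q[0],P[:,2]-q[1])-105,c,loss="soft_l1",f_scale=.7);c=s.x
    res=np.hypot(P[:,1]-c[0],P[:,2]-c[1])-105
    print(n,c,np.median(abs(res)));print(dict(zip(P[:,0].astype(int),res.round(1))))
    # groove: profile along azimuth
    az=np.arange(165,220,.5)
    for rad in(88,92,96):
        uv=np.array([proj(d,[c[0]+rad*np.cos(t),c[1]+rad*np.sin(t),104]) for t in np.radians(az)])
        I=map_coordinates(g,[uv[:,1],uv[:,0]],order=1);m=I<np.median(I)-6;print(rad,list(zip(az[m],(I[m]-np.median(I)).round())))
    print(proj(d,[*c,104]))
```

```text
top [ 519.70787975 -295.01124232] 0.27170505067924466
{np.int64(0): np.float64(3.0), np.int64(4): np.float64(0.5), np.int64(8): np.float64(0.2), np.int64(12): np.float64(0.2), np.int64(16): np.float64(0.2), np.int64(20): np.float64(1.7), np.int64(24): np.float64(6.5), np.int64(28): np.float64(-0.5), np.int64(32): np.float64(-0.0), np.int64(36): np.float64(-0.5), np.int64(40): np.float64(0.5), np.int64(44): np.float64(-0.3), np.int64(48): np.float64(-0.5), np.int64(52): np.float64(-0.3), np.int64(56): np.float64(-0.0), np.int64(60): np.float64(-0.0), np.int64(64): np.float64(-0.3), np.int64(68): np.float64(-0.0), np.int64(72): np.float64(0.2), np.int64(76): np.float64(0.0), np.int64(80): np.float64(0.0), np.int64(84): np.float64(-1.2), np.int64(88): np.float64(-0.5), np.int64(92): np.float64(-0.7), np.int64(96): np.float64(-0.5), np.int64(100): np.float64(0.3), np.int64(104): np.float64(-0.2), np.int64(108): np.float64(-0.2), np.int64(112): np.float64(-0.2), np.int64(116): np.float64(-0.2), np.int64(120): np.float64(-0.5), np.int64(124): np.float64(-0.7), np.int64(128): np.float64(-0.
[... 6740 characters left out ...]
t64(204.5), np.float64(-10.0)), (np.float64(205.0), np.float64(-6.0))]
96 [(np.float64(197.5), np.float64(-7.0)), (np.float64(198.0), np.float64(-9.0)), (np.float64(198.5), np.float64(-12.0)), (np.float64(199.0), np.float64(-16.0)), (np.float64(199.5), np.float64(-20.0)), (np.float64(200.0), np.float64(-23.0)), (np.float64(200.5), np.float64(-23.0)), (np.float64(201.0), np.float64(-24.0)), (np.float64(201.5), np.float64(-24.0)), (np.float64(202.0), np.float64(-24.0)), (np.float64(202.5), np.float64(-23.0)), (np.float64(203.0), np.float64(-21.0)), (np.float64(203.5), np.float64(-19.0)), (np.float64(204.0), np.float64(-16.0)), (np.float64(204.5), np.float64(-10.0))]
[336.14112764 232.22676135]
```

Top gives (519.7,-295.0) and side (516.9,-291.9), so I take the mean, about (518.3,-293.5), with the groove at 191.5°. I'll turn the jaws tangential, then descend slowly and watch the force.

drive_tool(moves=[[[0,0,0],-7],[[0,0,0],-14],[[0,0,0],-21],[[0,0,0],-28],[[0,0,0],-35],[[0,0,0],-42],[[0,0,0],-49],[[-2,1,0],-56]])

```text
time: 2.5
tool_pos: [419.9, -314.5, 154.6]
tcp_rot: [179.9, -0.0, 44.8]
ft_force: [0.1, 0.4, -0.0]
finger_gap: 0.4
```

drive_tool(moves=[[[0,0,0],-7],[[0,0,0],-14],[[0,0,0],-21],[[0,0,0],-28],[[0,0,-5],-33.7],[[0,0,-12],-33.7],[[0,0,-18],-33.7],[[0,0,-20],-33.7]])

```text
time: 3.17
tool_pos: [418.8, -313.5, 132.3]
tcp_rot: [-179.9, 0.0, 11.7]
ft_force: [-0.5, -0.2, 0.3]
finger_gap: 0.2
```

Run:
```python
from bench import r
from h import *
s=r.sense();print(s["tool_pos"],s["tcp_rot"],s["ft_force"],s["finger_gap"])
d=r.snapshot("side");p=s["tool_pos"];print(proj(d,p-[0,0,22]))
cv2.imwrite("pics/side2.png",cv2.convertScaleAbs(cv2.resize(d["pixels"][150:270,320:440,::-1],None,fx=5,fy=5,interpolation=cv2.INTER_CUBIC),alpha=1.8))
```

```text
[ 418.79155989 -313.54496811  132.30602373] [-1.79948724e+02  3.75275180e-02  1.16893083e+01] [-0.51308387 -0.20619513  0.25110689] 0.23777187921286072
[388.07326558 234.53998406]
```

View pics/side2.png

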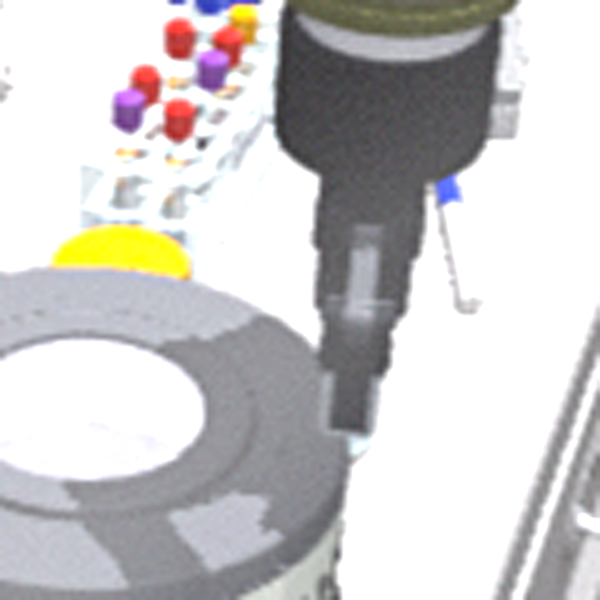

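The tip hangs over the outer part of the groove at about (390,236) full-frame pixels, as projected. Next I feel downward.

drive_tool(moves=[[[0,0,-1],0],[[0,0,-2],0],[[0,0,-3],0],[[0,0,-4],0],[[0,0,-5],0],[[0,0,-6],0],[[0,0,-7],0],[[0,0,-8],0]])

```text
time: 3.88
tool_pos: [419.2, -313.8, 125.2]
tcp_rot: [180.0, -0.0, 11.5]
ft_force: [-0.5, 0.8, -0.7]
finger_gap: 0.2
```

drive_tool(moves=[[[0,0,-0.5],0],[[0,0,-1],0],[[0,0,-1.5],0],[[0,0,-2],0],[[0,0,-2.5],0],[[0,0,-3],0],[[0,0,-3],0],[[0,0,-3],0]])

```text
time: 4.55
tool_pos: [419.2, -313.8, 122.3]
tcp_rot: [-180.0, 0.0, 11.5]
ft_force: [0.2, 0.1, -0.2]
finger_gap: 0.4
```

The tip is at 100.3 mm with no contact, so it is below the rim top and inside the groove. I continue down.

drive_tool(moves=[[[0,0,-0.5],0],[[0,0,-1],0],[[0,0,-1.5],0],[[0,0,-2],0],[[0,0,-2.5],0],[[0,0,-3],0],[[0,0,-3],0],[[0,0,-3],0]])

```text
time: 5.22
tool_pos: [419.2, -313.9, 119.6]
tcp_rot: [180.0, -0.0, 11.5]
ft_force: [-2.7, 0.5, 4.4]
finger_gap: 0.3
```

drive_tool(moves=[[[0,0,-0.3],0],[[0,0,-0.6],0],[[0,0,-0.9],0],[[0,0,-1.2],0],[[0,0,-1.5],0],[[0,0,-1.5],0],[[0,0,-1.5],0],[[0,0,-1.5],0]])

```text
time: 5.88
tool_pos: [419.1, -313.8, 117.5]
tcp_rot: [-180.0, 0.0, 11.5]
ft_force: [0.8, 0.6, 1.4]
finger_gap: -0.0
```

Run:
```python
from bench import r
from h import *
d=r.snapshot("side");s=r.sense();print(s["tool_pos"],s["ft_force"],s["wrist_torque"])
cv2.imwrite("pics/side3.png",cv2.convertScaleAbs(cv2.resize(d["pixels"][170:270,300:420,::-1],None,fx=6,fy=6,interpolation=cv2.INTER_CUBIC),alpha=1.8))
```

```text
[ 419.13340335 -313.77460973  117.54334239] [0.17907925 0.09912907 0.14772499] [ 0.00139586  0.02842302 -0.03578879]
```

View pics/side3.png

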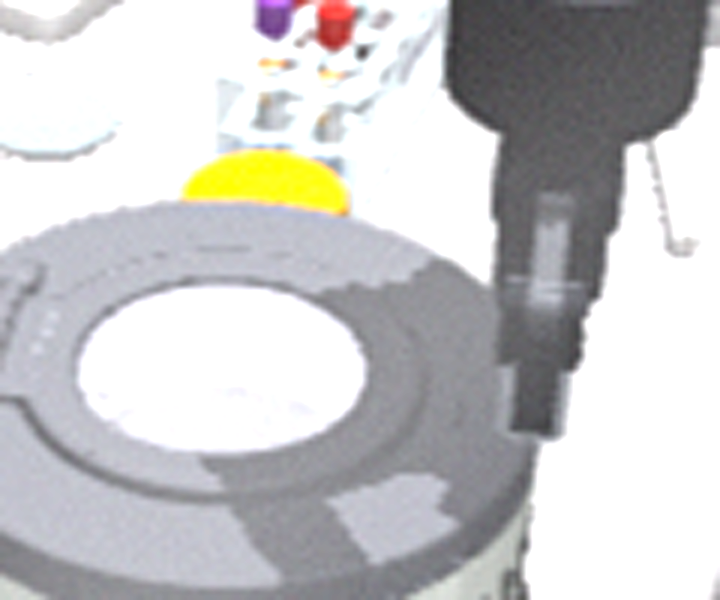

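The 4.4 N contact, with an outward push of -2.7 N, has gone to zero at tip height 95.5 mm and the lid is still shut. The picture shows the tip at the rim's outer edge, so it slid off the key's outer end. I'll raise it, move about 7 mm inward and feel again.

drive_tool(moves=[[[0,0,2],0],[[0,0,5],0],[[0,0,8],0],[[0,0,10],0],[[3,0.6,10],0],[[7,1.4,10],0],[[7,1.4,10],0],[[7,1.4,10],0]])

```text
time: 6.6
tool_pos: [426.4, -312.3, 127.6]
tcp_rot: [-180.0, 0.0, 11.5]
ft_force: [-1.0, -0.1, -0.4]
finger_gap: -0.1
```

drive_tool(moves=[[[0,0,-1],0],[[0,0,-2],0],[[0,0,-3],0],[[0,0,-4],0],[[0,0,-4.5],0],[[0,0,-5],0],[[0,0,-5],0],[[0,0,-5],0]])

```text
time: 7.27
tool_pos: [426.2, -312.4, 122.8]
tcp_rot: [-180.0, 0.0, 11.5]
ft_force: [-1.0, -0.6, -0.3]
finger_gap: -0.0
```

Tip at 100.8 mm with no contact, so it is inside the groove. Next, down to the key.

drive_tool(moves=[[[0,0,-0.5],0],[[0,0,-1],0],[[0,0,-1.5],0],[[0,0,-2],0],[[0,0,-2.5],0],[[0,0,-3],0],[[0,0,-3],0],[[0,0,-3],0]])

```text
time: 7.93
tool_pos: [426.1, -312.4, 119.8]
tcp_rot: [-180.0, 0.0, 11.5]
ft_force: [0.5, 0.9, -0.3]
finger_gap: 0.1
```

drive_tool(moves=[[[0,0,-0.3],0],[[0,0,-0.6],0],[[0,0,-0.9],0],[[0,0,-1.2],0],[[0,0,-1.5],0],[[0,0,-1.5],0],[[0,0,-1.5],0],[[0,0,-1.5],0]])

```text
time: 8.6
tool_pos: [426.2, -312.5, 118.3]
tcp_rot: [180.0, 0.0, 11.5]
ft_force: [-0.1, 1.1, -0.8]
finger_gap: -0.1
```

drive_tool(moves=[[[0,0,-0.3],0],[[0,0,-0.6],0],[[0,0,-0.9],0],[[0,0,-1.2],0],[[0,0,-1.5],0],[[0,0,-1.5],0],[[0,0,-1.5],0],[[0,0,-1.5],0]])

```text
time: 9.27
tool_pos: [426.2, -312.5, 117.0]
tcp_rot: [180.0, -0.0, 11.5]
ft_force: [-1.7, 0.6, 3.9]
finger_gap: 0.3
```

Run:
```python
from bench import r
from h import *
d=r.snapshot("side");s=r.sense();print(s["tool_pos"],s["ft_force"],s["wrist_torque"])
cv2.imwrite("pics/side4.png",cv2.convertScaleAbs(cv2.resize(d["pixels"][170:270,300:420,::-1],None,fx=6,fy=6,interpolation=cv2.INTER_CUBIC),alpha=1.8))
```

```text
[ 426.21353598 -312.50587994  116.95206051] [-1.95355979  0.59864778  3.64547299] [ 0.1548722   0.25652728 -0.01084359]
```

View pics/side4.png

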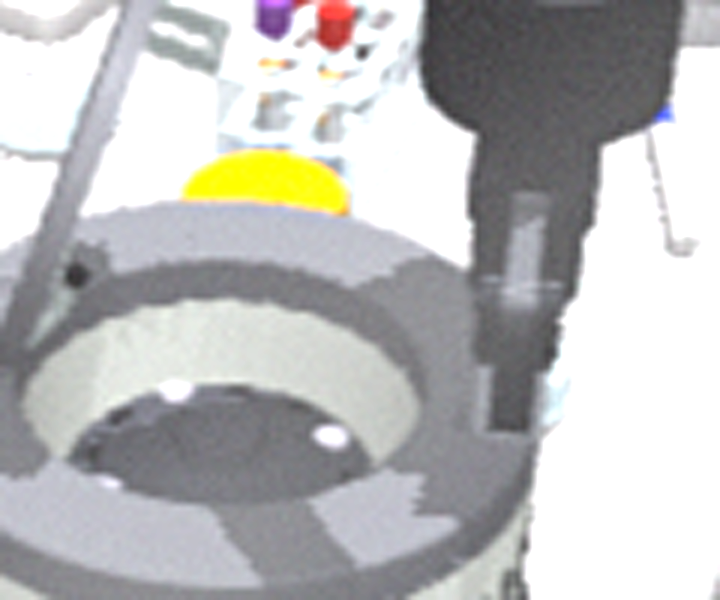

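The picture shows the lid standing open (edge at left, bowl visible), with only 3.6 N on the key. I lift straight out of the groove, then up and slightly outward.

drive_tool(moves=[[[0,0,4],0],[[0,0,10],0],[[0,0,18],0],[[-5,-1,30],0],[[-12,-2.4,50],0],[[-16,-3.2,75],0],[[-16,-3.2,95],0],[[-16,-3.2,105],0]])

```text
time: 9.98
tool_pos: [410.8, -316.8, 226.2]
tcp_rot: [179.8, -0.2, 11.5]
ft_force: [-0.3, -0.3, 0.6]
finger_gap: -0.3
```

drive_tool(moves=[[[0,0,8],0],[[0,0,14],0],[[0,0,16],0],[[0,0,16],0],[[0,0,16],0],[[0,0,16],0],[[0,0,16],0],[[0,0,16],0]])

```text
time: 10.65
tool_pos: [410.0, -315.4, 237.1]
tcp_rot: [-179.9, 0.0, 11.5]
ft_force: [0.3, 0.3, -0.2]
finger_gap: 0.6
```

Run:
```python
from bench import r
from h import *
s=r.sense();print(s["tool_pos"],s["ft_force"])
for n in("side","top"):
    d=r.snapshot(n);cv2.imwrite(f"pics/{n}5.png",cv2.convertScaleAbs(cv2.resize(d["pixels"][100:300,240:450,::-1] if n=="side" else d["pixels"][150:350,240:450,::-1],None,fx=3,fy=3,interpolation=cv2.INTER_CUBIC),alpha=1.6))
h=np.array([.980,.199,0]);H=np.array([518.3,-293.5,108])+76*h
d=r.snapshot("side")
for th in(1.25,1.57,1.9): print(th,proj(d,H-142*np.cos(th)*h+[0,0,142*np.sin(th)]))
```

```text
[ 409.96541282 -315.41783642  237.07403106] [ 0.34491766  0.25345495 -0.24017591]
1.25 [319.76101667 167.87180011]
1.57 [295.29441279 162.26838041]
1.9 [270.82926633 163.97232782]
```

View pics/side5.png

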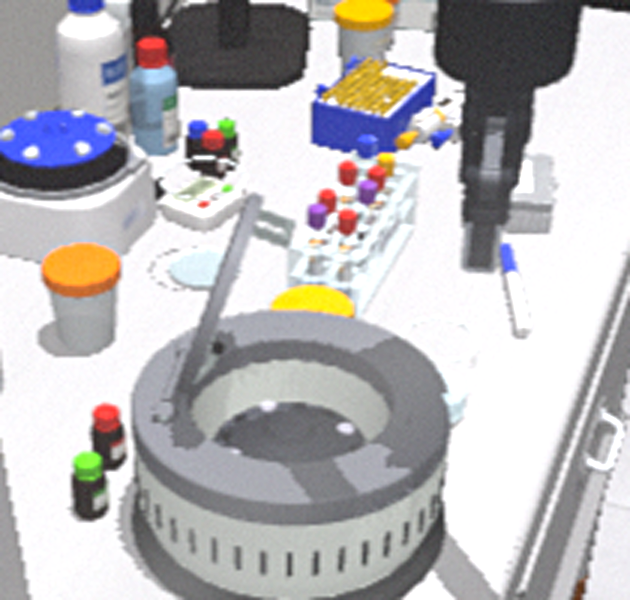

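View pics/top5.png

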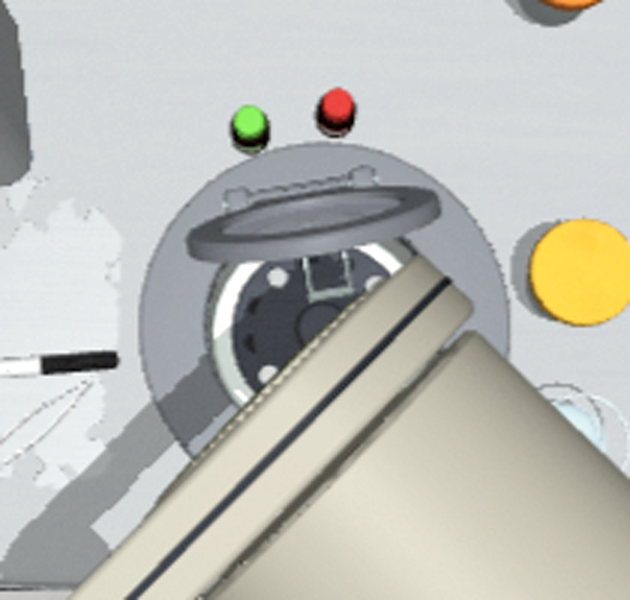

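The side view has the lid edge at about (325,167) full frame, and (320,168) is predicted for 1.25 rad, so the lid is at its sprung position. The tip is at 215 mm, level with the upper part of the lid, and the body stays well above it. I advance along the hinge direction.

drive_tool(moves=[[[10,2,0],0],[[28,5.7,0],0],[[48,9.7,0],0],[[68,13.8,0],0],[[86,17.5,0],0],[[100,20.3,0],0],[[106,21.5,0],0],[[108,22,0],0]])

```text
time: 11.47
tool_pos: [519.3, -293.0, 237.5]
tcp_rot: [-180.0, 0.0, 11.6]
ft_force: [-0.4, 0.9, -0.2]
finger_gap: 0.0
```

drive_tool(moves=[[[4,0.8,0],0],[[8,1.6,0],0],[[12,2.4,0],0],[[16,3.2,0],0],[[20,4,0],0],[[24,4.8,0],0],[[28,5.6,0],0],[[30,6,0],0]])

```text
time: 12.13
tool_pos: [548.7, -287.5, 237.8]
tcp_rot: [180.0, -0.0, 11.5]
ft_force: [-0.5, -0.3, 0.5]
finger_gap: -0.0
```

Run:
```python
from bench import r
from h import *
s=r.sense();print(s["tool_pos"],s["ft_force"])
d=r.snapshot("side");cv2.imwrite("pics/side6.png",cv2.convertScaleAbs(cv2.resize(d["pixels"][100:300,240:450,::-1],None,fx=3,fy=3,interpolation=cv2.INTER_CUBIC),alpha=1.6))
```

```text
[ 548.66707751 -287.52688346  237.77652629] [-0.47382851 -0.2830279   0.4595331 ]
```

View pics/side6.png

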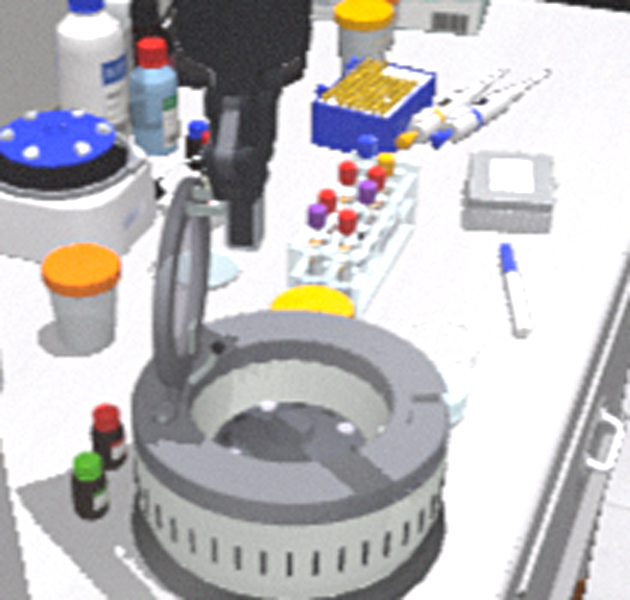

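The lid is moving to about 1.5 rad with negligible force. I keep pushing.

drive_tool(moves=[[[3,0.6,0],0],[[6,1.2,0],0],[[9,1.8,0],0],[[12,2.4,0],0],[[15,3,0],0],[[18,3.6,0],0],[[20,4,0],0],[[20,4,0],0]])

```text
time: 12.85
tool_pos: [568.5, -283.5, 237.7]
tcp_rot: [-180.0, -0.0, 11.5]
ft_force: [0.3, -0.2, 0.4]
finger_gap: 0.2
```

Run:
```python
from bench import r
from h import *
s=r.sense();print(s["tool_pos"],s["ft_force"])
d=r.snapshot("side");cv2.imwrite("pics/side7.png",cv2.convertScaleAbs(cv2.resize(d["pixels"][100:300,240:450,::-1],None,fx=3,fy=3,interpolation=cv2.INTER_CUBIC),alpha=1.6))
```

```text
[ 568.54519472 -283.47725501  237.70562289] [ 0.34764796 -0.20147399  0.39411678]
```

View pics/side7.png

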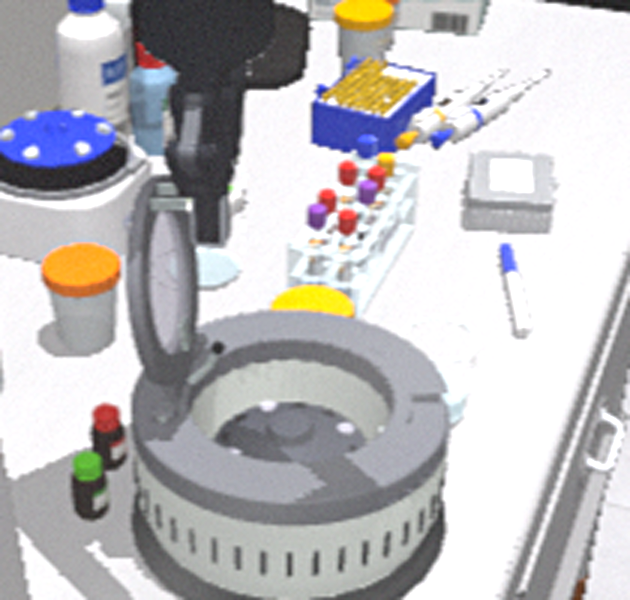

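The lid is about upright, with its edge near (295,160). Pushing further.

drive_tool(moves=[[[3,0.6,0],0],[[6,1.2,0],0],[[9,1.8,0],0],[[12,2.4,0],0],[[15,3,0],0],[[18,3.6,0],0],[[20,4,0],0],[[20,4,0],0]])

```text
time: 13.57
tool_pos: [588.6, -279.4, 237.7]
tcp_rot: [-180.0, 0.0, 11.5]
ft_force: [0.3, -0.4, 0.5]
finger_gap: 0.3
```

Run:
```python
from bench import r
from h import *
s=r.sense();print(s["tool_pos"],s["ft_force"])
d=r.snapshot("side");cv2.imwrite("pics/side8.png",cv2.convertScaleAbs(cv2.resize(d["pixels"][100:300,240:450,::-1],None,fx=3,fy=3,interpolation=cv2.INTER_CUBIC),alpha=1.6))
```

```text
[ 588.56138738 -279.43309016  237.66124806] [ 0.26832802 -0.37162753  0.4640263 ]
```

View pics/side8.png

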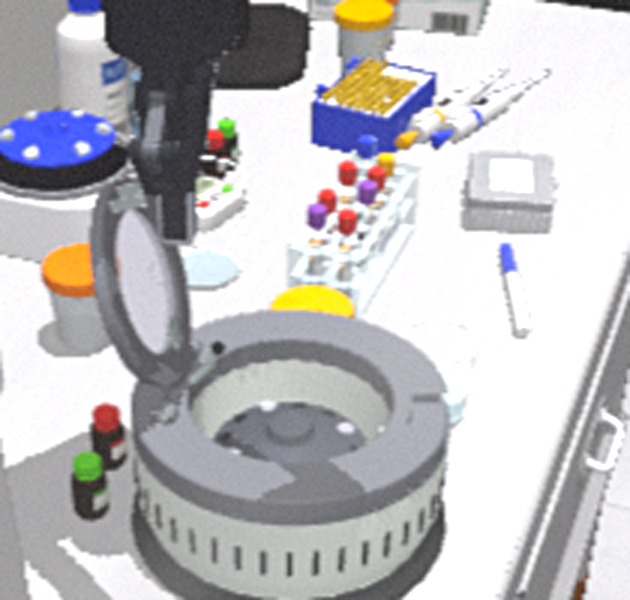

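The lid has fallen back, its edge near (277,162). I withdraw and check that it stays.

drive_tool(moves=[[[-8,-1.6,0],0],[[-24,-4.8,0],0],[[-44,-8.8,5],0],[[-66,-13.2,15],0],[[-88,-17.6,30],0],[[-108,-21.6,45],0],[[-122,-24.4,55],0],[[-126,-25.2,60],0]])

```text
time: 14.28
tool_pos: [460.4, -305.9, 300.0]
tcp_rot: [179.9, -0.1, 11.4]
ft_force: [0.1, -0.1, -0.6]
finger_gap: -0.2
```

drive_tool(moves=[[[-10,-10,0],0],[[-25,-30,5],0],[[-40,-55,10],0],[[-55,-80,10],0],[[-70,-105,10],0],[[-80,-125,10],0],[[-85,-138,10],0],[[-85,-140,10],0]])

```text
time: 14.95
tool_pos: [376.0, -446.6, 307.1]
tcp_rot: [-180.0, 0.0, 11.3]
ft_force: [0.8, -0.5, 0.0]
finger_gap: -0.2
```

Run:
```python
from bench import r
from h import *
s=r.sense();print(s["time"],s["tool_pos"],s["ft_force"])
for n in("side","top"):
    d=r.snapshot(n);cv2.imwrite(f"pics/{n}9.png",d["pixels"][:,:,::-1])
```

```text
14.95 [ 375.96026001 -446.61400671  307.07705175] [ 0.8084519 -0.5289656  0.0229257]
```

View pics/side9.png

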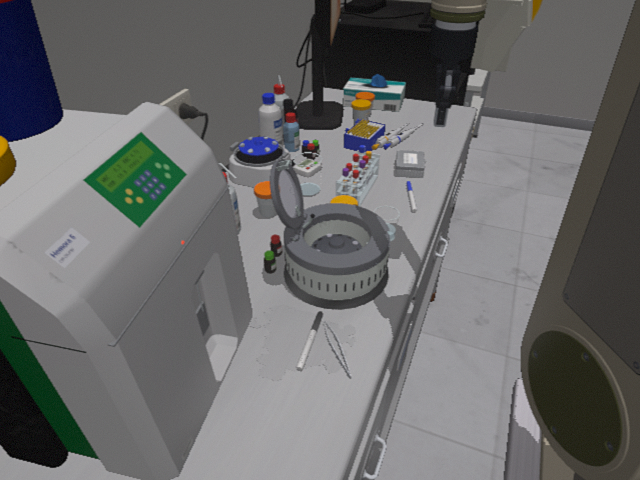

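View pics/top9.png

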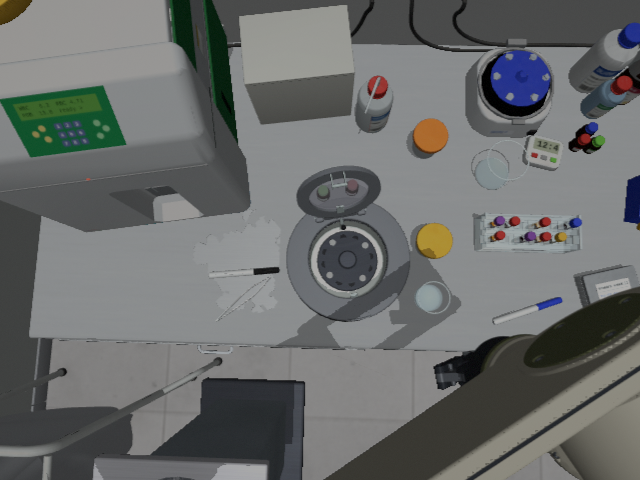

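The lid is back over the hinge (top-view edge near (338,167)), and the loose items look unmoved. I'll wait a moment, check the angle and hand in.

drive_tool(moves=[[[0,0,0],0],[[0,0,0],0],[[0,0,0],0],[[0,0,0],0],[[0,0,0],0],[[0,0,0],0],[[0,0,0],0],[[0,0,0],0]])

```text
time: 15.72
tool_pos: [377.2, -444.8, 307.8]
tcp_rot: [180.0, 0.0, 11.5]
ft_force: [0.2, -0.6, 0.3]
finger_gap: 0.4
```

Run:
```python
from bench import r
from h import *
h=np.array([.980,.199,0]);H=np.array([518.3,-293.5,108])+76*h
d=r.snapshot("top");a=cv2.imread("pics/top9.png").astype(int);b=d["pixels"][:,:,::-1].astype(int)
for th in(1.25,1.65,1.8,1.9): print(th,proj(d,H-142*np.cos(th)*h+[0,0,142*np.sin(th)]))
print("change since",(abs(a-b).max(2)[140:330,190:470]>40).sum())
o=cv2.imread("pics/top0.png").astype(int);m=abs(o-b).max(2)>60
for n,(y0,y1,x0,x1) in dict(marker_forceps=(262,325,205,283),cup=(220,262,418,458),beaker=(280,318,412,455)).items(): print(n,m[y0:y1,x0:x1].sum())
```

```text
1.25 [345.33370037 227.78228908]
1.65 [338.43077557 188.51538691]
1.8 [335.81755739 174.88160537]
1.9 [334.14260415 166.51207744]
change since 2
marker_forceps 0
cup 0
beaker 0
```

The lid edge row of about 167 matches 1.9 rad (166.5), nothing is moving, and the neighbouring items haven't shifted.

```bash
python3 -c "
from bench import r
print(r.hand_in())"
```

```text
the job is handed in; nothing more can be done
None
```

The centrifuge is open: the lid lies back on its stop, and I handed the job in at about 16 s of the 67 s allowed.

- **Finding the groove:** I located it in the camera images at about 191.5°, directly opposite the hinge. The two cameras disagreed on the centrifuge's centre by about 4 mm, so I used the mean.
- **Pressing the key:** I used closed fingertips with the jaws along the rim. The first press slid off the key's outer end at about 4–5 N and the lid stayed shut. I raised the tip, moved it 7 mm inward and pressed again, and the lid sprang up with about 4 N on the key.
- **Pushing the lid over:** I pushed it past upright; the force readings after each push step were under 1 N.

**Last checks:**
- **Lid:** its edge is at image row 167, and 166.5 is expected at the 1.9 rad stop. It did not move over the last 0.8 s.
- **Marker, forceps, cup and beaker:** none has changed in the top view since the start.
- **Vials:** the open lid covers both in the top view. I checked them only by eye in the side view, where they look unmoved.
- **Arm:** it is clear of everything.

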